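Find the tilt plate whose catch still holds and stand the petri dish on it level

ROBOT

A 6-joint arm with a two-finger parallel gripper is mounted at the origin on a cart in front of the work surface, level with it; the furniture and walls round the work are solid. World frame = base frame: x ahead of the robot, y to its left, z up, the work surface at z = 0. Lengths are in m, angles in rad, forces in N, time in s.
With the tool pointing down it reaches from about 0.375 to 0.925 m from the base axis. Payload 5.7 kg.
Tool frame: the origin (TCP) lies between the finger pads; the fingertips stand 19 mm ahead of it and the grasp point (between the pads) is the TCP; z points along the fingers, y is the direction in which the jaws open and shut (so a half turn about z gives the same grasp; the last joint's range is limited). The gripper opens to 88 mm and grips with 3 to 60 N. Pads are 20 mm wide; open, the fingers measure 115 mm over their backs; the gripper's body (75 mm by 178 mm) begins 61 mm behind the grasp point.
Start: joints at [-1.363, 0.359, 1.51, -0, 1.272, -0.115], TCP at [0.19, -0.569, 0.242] pointing down, gripper open.
Joint ranges: [-2.97, 2.97], [-1.01, 2.36], [0.21, 2.38], [-0.96, 4.11], [0.2, 2.71], [-2.98, 2.98]. Speed limits (rad/s): [2.39, 2.39, 3.14, 3.14, 3.14, 3.14].

INTERFACE

Orientations are given as a unit quaternion [x, y, z, w].
In Python, from plant import ctrl gives the robot as it stands. The module is installed in compiled form; this text tells all that it offers.
- The arm moves only by the tool arm_command, never from a script. Its argument "commands" is one flat list of numbers, 6 for each row, row after row: the shift along the tool's x, y, z in mm, then the turn, a rotation vector about the tool's x, y, z in degrees. A call has 1 to 8 rows; each row is the pose to reach, as a shift and turn from the pose commanded when the call began, along the tool's axes at that moment; what a row does not reach only later rows make up. A row lasts 1/8 s, in which the tool goes at most 62.5 mm and 10.7 degrees, less where a joint would pass 70% of its speed; a pose out of reach is approached as far as the arm can. A call with a gripper value outside its range is refused whole. "gripper" is the gripper command: -1 is fully open, 1 is shut, values between are in proportion, set as the call begins (left out, the last holds). The fingers move at their own pace and stop on an object; "squeeze" is the grip in N (left out, the last holds). Time passes only in rows, so rows that repeat a pose let the fingers close. It gives the time, the measured TCP pose, the force and the opening at its end, in the units of the state.
- ctrl.get_obs(): the state, without advancing time (a new reading comes with each control period).
- ctrl.read_camera(name): name is "scene" or "top"; returns the picture (480x640x3 uint8, red, green, blue); there is no depth.
- ctrl.calibration(name): a dict with "fx", "fy", "cx", "cy" (pixels), "k1" (the pictures are not rectified: a ray, as slopes to the right and down, at radius r is drawn at 1 + k1 r^2 times it, then the intrinsics apply), "T" (4x4, takes a point from camera to world coordinates). Camera axes: x right, y down, z forward; pixel columns grow to the right and rows downward; lengths in m; the calibration is good to about 2 mm. A picture is of the moment at which its call begins. calibration takes no time and is no camera call.
- ctrl.sign_off(): hands the job in, once; it reports no verdict.
Trained networks look in the newest picture that a camera, given by its name, has taken for a name from the list of things; names that differ only in an ending like _2 or _b are one class to them, and where a whole thing is asked for, a point or a joint stands for the part that bears it (a point fixed in the world has none). Each returns a list of dicts, best first, with "p" (0 to 1); they miss things now and then, are a little off and sometimes report something else, mostly with a low value. They report only what shows in the picture. A call takes as long as a camera call. They do not tell look-alikes from the thing itself.
- ctrl.look_for(camera, name): "at" ([column, row] in pixels, amid what is visible of it).
- ctrl.cut_out(camera, name): "mask" (480x640 bool, what is visible of it) and "at" ([column, row] in pixels, amid what is visible of it).
The state is a dict: "clock": time; "qpos": joint angles; "qd": joint speeds; "tau": joint torques, N m; "tool_pos": TCP position; "orientation": TCP orientation; "force": force on the tool from outside, world axes, zero at the start; "wrist_torque": the same for the moment, N m; "width": finger opening in m.
Only numpy, scipy, OpenCV 4.12 (cv2) and the standard library are available. Lean on these libraries where they do the work, as an engineer would, in place of code of your own. Each camera call takes 0.05 s, during which the arm holds its last target.

TASK

The levelling table has two sprung tilt plates, and the catch of one of them is worn and no longer holds. Find the good one by touch: press a plate down against its spring until it lies level, ease off and see whether its catch keeps it level by itself; press no harder than 40 N. Then stand the petri dish upright in the middle of the plate that stays level, inside the engraved ring, setting it down rather than dropping it, and let go. Leave the small bottles and vials where they stand.

Things in the scene. Friction and masses are not known exactly. Their poses are not given: they have to be found in the camera images.
- levelling_table: Fixed table: grey base 200 (x -110 to +90) x 284 x 10 mm, two tilt plates side by side, their middles at y = +68 and -68 mm when level. Origin in the worktop plane; x from the plates' free edges (facing the robot) to the hinges, y along the hinges to the left, z up. Hinge pins at x = +65 mm, 42 mm up, between 5 mm cheeks 50 mm high.
- plate_left: The left aluminium plate, 126 x 120 x 6 mm, middle at table y = +68 mm; origin on the hinge axis, 3 mm below its top face; x from the free edge (x = -130 mm) to the hinge, y along the hinge, z square to the plate. A spring holds it 0.42 rad up, free edge high; level it lies on a hard stop, its top 45 mm above the worktop. Caught, it stays within 0.02 rad of level; otherwise it springs up again.
- plate_left_mid (a point): Middle of the left plate's top face, centre of its engraved ring (75 mm across), 65 mm from the hinge axis; z square to the plate; directly over table x = 0 when level
- plate_left_edge (a point): Middle of the left plate's free edge on its top face, 130 mm from the hinge axis; 45 mm above the worktop when level, 98 mm when up. In front of it stands a sprung steel catch, 24 mm wide (table x = -95 to -67 mm, 58 mm high), that gives way to -x as the plate's 6 mm tongue comes down and should snap over the tongue. Do not press on the catch.
- plate_right: The right aluminium plate, 126 x 120 x 6 mm, middle at table y = -68 mm; origin on the hinge axis, 3 mm below its top face; x from the free edge (x = -130 mm) to the hinge, y along the hinge, z square to the plate. A spring holds it 0.42 rad up, free edge high; level it lies on a hard stop, its top 45 mm above the worktop. Caught, it stays within 0.02 rad of level; otherwise it springs up again.
- plate_right_mid (a point): The same point of the right plate. Pressed 92 mm from its hinge a plate needs 3 N at first and 6 N near level. A good catch resists about 5 to 9 mm above level with up to 17 N in all, then gives way; the worn, rounded one hardly resists.
- plate_right_edge (a point): The same point of the right plate, with the same kind of catch. A good catch snaps over only in the last 1.2 mm of edge travel before the hard stop; there the force climbs steeply with no further travel, and 20 to 25 N is surely enough. Which plate has the worn catch changes from start to start; its nose is shorter and rounded, hard to see.
- petri_dish: Clear round petri dish with lid, 55 mm across, 13 mm high, 30 g, one rigid piece, loose on the worktop; origin at the centre of its underside, z up
- vial_blue: Small capped vial, 18 mm across, 46 mm high, standing; bystander; origin under its centre
- cuvette_cap: Black cylindrical cap, 26 mm across, 70 mm high, standing; bystander; origin under its centre
- dropper_1: Dropper bottle with the red tip, 26 mm across, 62 mm high, standing; bystander; origin under its centre
- amber_vial: Amber capped vial, 28 mm across, 62 mm high, standing; bystander; origin under its centre
There are look-alikes about, which are no part of the job. Leave any orange, purple or red look-alike of the petri_dish alone.

How it is judged:
By the outcome, as a careful person would: the job done as asked, in the order asked, and still so for the second after the job is handed in, with the robot touching nothing.
It also fails if it takes over 72 s, if anything falls off the work surface, if the arm or the gripper's body presses on something with over 40 N, if the wrist force passes 120 N, or if a joint passes its speed limit or range.

## Working session

There is one attempt and no reset: what is moved stays moved. The work goes in short steps, Python scripts to look and compute and a tool call to move; the robot and the scene stay as the last step left them, time stands still between calls to the robot, and variables do not carry over. Pictures are saved under pics/ and viewed, and the job is handed in when it is done.

Besides the shell and the picture viewer there is one more tool, called after "Call:" as a command line: name --argument value ..., lists and objects as JSON in quotes. arm_command: Moves the arm, as the interface text tells. Its arguments: {"type":"object","properties":{"commands":{"type":"array","items":{"type":"number"}},"gripper":{"type":"number"},"squeeze":{"type":"number"}},"required":["commands"]}

```bash
mkdir -p pics; cat > h.py <<'E'
import numpy as np, cv2
from plant import ctrl
def ray(cam,px):
    c=ctrl.calibration(cam); T=np.array(c["T"])
    u=(px[0]-c["cx"])/c["fx"]; v=(px[1]-c["cy"])/c["fy"]
    rd=np.hypot(u,v); r=rd
    for _ in range(30): r=rd/(1+c["k1"]*r*r)
    s=r/rd if rd>0 else 1
    d=T[:3,:3]@np.array([u*s,v*s,1]); return T[:3,3],d
def onz(cam,px,z):
    o,d=ray(cam,px); return o+d*(z-o[2])/d[2]
def proj(cam,p):
    c=ctrl.calibration(cam); T=np.array(c["T"]); q=T[:3,:3].T@(np.array(p)-T[:3,3])
    u,v=q[0]/q[2],q[1]/q[2]; k=1+c["k1"]*(u*u+v*v)
    return np.array([c["fx"]*u*k+c["cx"],c["fy"]*v*k+c["cy"]])
def tri(c1,p1,c2,p2):
    o1,d1=ray(c1,p1);o2,d2=ray(c2,p2)
    A=np.c_[d1,-d2]; s=np.linalg.lstsq(A,o2-o1,rcond=None)[0]
    a=o1+d1*s[0];b=o2+d2*s[1]; return (a+b)/2,np.linalg.norm(a-b)
def snap(cam,name):
    im=ctrl.read_camera(cam); cv2.imwrite(f"pics/{name}.png",im[:,:,::-1]); return im
E
python3 - <<'E'
from h import *
np.set_printoptions(precision=4,suppress=True)
for c in("scene","top"):
    snap(c,c+"0"); k=ctrl.calibration(c); print(c,k)
    for n in["petri_dish","plate_left","plate_right","levelling_table","plate_left_edge","plate_left_mid","plate_right_mid","plate_right_edge"]:
        print(n,[(np.round(d["at"]).tolist(),round(d["p"],2)) for d in ctrl.look_for(c,n)])
print(ctrl.get_obs())
E
```

```text
scene {'fx': 541.5550204544893, 'fy': 541.5550204544893, 'cx': 330.390596251607, 'cy': 247.38308524415703, 'k1': 0.03821231413289764, 'T': array([[ 0.6452, -0.3583,  0.6748, -0.3409],
       [-0.764 , -0.3091,  0.5663, -0.8034],
       [ 0.0057, -0.8809, -0.4732,  0.6939],
       [ 0.    ,  0.    ,  0.    ,  1.    ]])}
petri_dish [([482.0, 338.0], 0.69), ([384.0, 325.0], 0.63), ([435.0, 320.0], 0.62), ([407.0, 344.0], 0.61), ([445.0, 303.0], 0.39)]
plate_left [([230.0, 209.0], 0.65)]
plate_right [([256.0, 219.0], 0.64)]
levelling_table [([278.0, 209.0], 0.68), ([245.0, 232.0], 0.6)]
plate_left_edge [([233.0, 207.0], 0.76)]
plate_left_mid [([232.0, 208.0], 0.65)]
plate_right_mid [([256.0, 218.0], 0.96)]
plate_right_edge [([255.0, 220.0], 0.78), ([231.0, 207.0], 0.73)]
top {'fx': 478.4478579274266, 'fy': 478.4478579274266, 'cx': 323.8146922725729, 'cy': 246.8295462398261, 'k1': -0.018889258328381058, 'T': array([[-0.0108, -0.9852,  0.1709,  0.327 ],
       [-0.9998,  0.0073, -0.021 , -0.0392],
       [ 0.0195, -0.1711, -0.9851,  1.2394],
       [ 0.    ,  0.    ,  0.    ,  1.    ]])}
p
[... 220 characters left out ...]
 0.9)]
levelling_table [([194.0, 249.0], 0.87)]
plate_left_edge [([218.0, 240.0], 0.47)]
plate_left_mid [([162.0, 245.0], 0.91), ([221.0, 240.0], 0.39)]
plate_right_mid [([218.0, 240.0], 0.7)]
plate_right_edge [([218.0, 241.0], 0.94)]
{'clock': 0.9, 'qpos': array([-1.3631,  0.3588,  1.5104,  0.    ,  1.2725, -0.1151]), 'qd': array([ 0.0005,  0.0003, -0.0003,  0.0002, -0.0009,  0.0005]), 'tau': array([  0.001 , -51.5322, -27.1129,   0.0677,   0.0246,  -0.    ]), 'tool_pos': array([ 0.1903, -0.569 ,  0.2416]), 'orientation': array([ 0.987 ,  0.1607,  0.    , -0.    ]), 'force': array([-0.2307,  0.2868,  0.0686]), 'wrist_torque': array([ 0.0425, -0.0032,  0.0149]), 'width': 0.08779772246319245}
```

View pics/scene0.png

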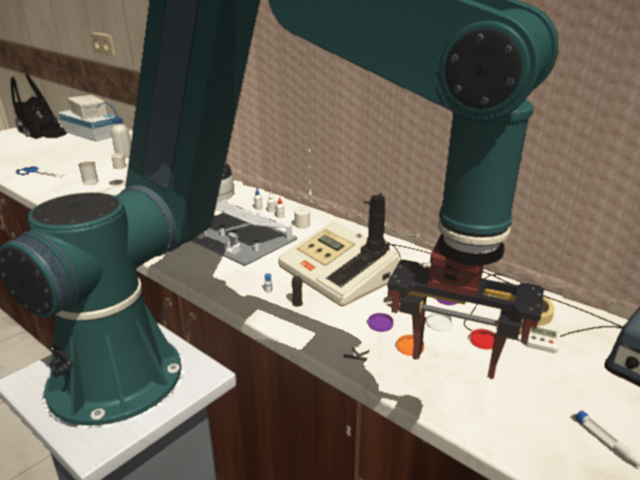

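View pics/top0.png

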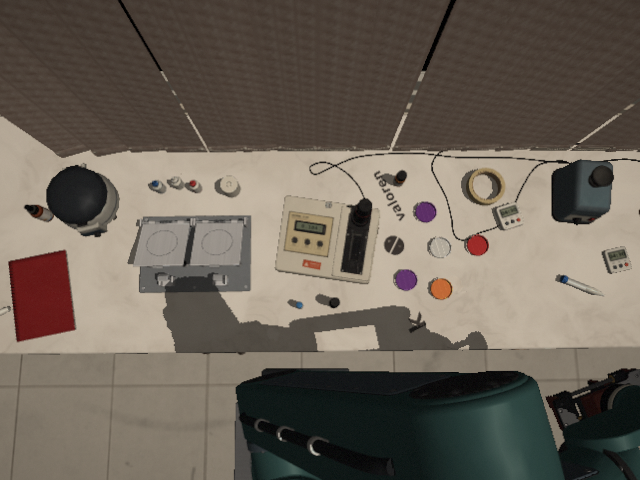

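```bash
python3 - <<'E'
import cv2
a=cv2.imread("pics/top0.png")
cv2.imwrite("pics/c1.png",cv2.resize(a[180:320,370:520],None,fx=5,fy=4.2,interpolation=cv2.INTER_CUBIC)[:600])
cv2.imwrite("pics/c2.png",cv2.resize(a[180:310,110:280],None,fx=4.5,fy=4.5,interpolation=cv2.INTER_CUBIC)[:600])
E
```

```text
(no output)
```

View pics/c1.png

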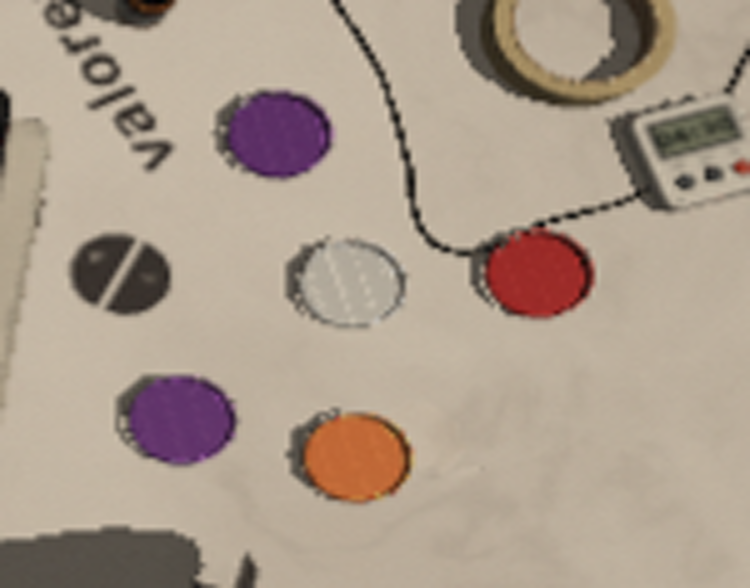

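View pics/c2.png

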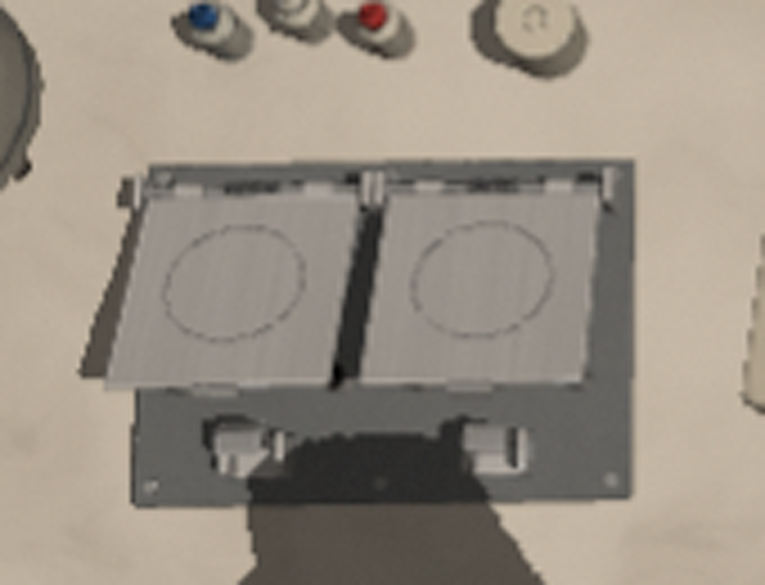

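```bash
python3 - <<'E'
from h import *
np.set_printoptions(precision=4,suppress=True)
def f(p): return (p[0]/5+370,p[1]/4.2+180)
def g(p): return (p[0]/4.5+110,p[1]/4.5+180)
print("scene proj of top cands")
for p in [(440,247)]: 
    w=onz("top",p,0.013);print(w,proj("scene",w), tri("top",p,"scene",(440,321)))
for n,p,z in[("base BL",(138,290),.01),("BR",(250,290),.01),("mids",(162,243),.07),("",(217,241),.07)]:
    print(n,onz("top",p,z))
E
```

```text
scene proj of top cands
[ 0.5371 -0.3695  0.013 ] [438.4928 318.0645] (array([ 0.5389, -0.3722,  0.0054]), np.float64(0.001477966854886839))
base BL [0.4318 0.4109 0.01  ]
BR [0.4295 0.1249 0.01  ]
mids [0.5425 0.3361 0.07  ]
 [0.5465 0.2004 0.07  ]
```

Top view: the clear, see-through disc is at (440,247). The look-alikes are purple at (424,211) and (406,280), orange at (441,289) and red at (477,245). There is also an opaque dark slotted disc at (393,245). I choose the clear one at (440,247). The raised plates are at (162,243) on the left and (217,241) on the right.

```bash
cat > tab.py <<'E'
from h import *
from scipy.optimize import least_squares
g=lambda p:np.array((p[0]/4.5+110-.4,p[1]/4.5+180-.4))
c,s=np.cos(.42),np.sin(.42)
def pl(x,y,z=3): return (65+x*c+z*s,y,42-x*s+z*c)
pts=[((-110,142,10),(132,505)),((-110,-142,10),(631,497)),((90,-142,10),(634,160)),((90,142,10),(150,165)),
 (pl(-65,68),(235,283)),(pl(-65,-68),(482,280)),
 (pl(-130,128),(106,386)),(pl(-130,-128),(585,383)),(pl(-130,8),(330,386)),(pl(-130,-8),(360,384))]
def W(q,p):
    x,y,t=q; a=np.array(p)/1000; return np.array([x+np.cos(t)*a[0]-np.sin(t)*a[1],y+np.sin(t)*a[0]+np.cos(t)*a[1],a[2]])
f=lambda q:np.concatenate([proj("top",W(q,p))-g(i) for p,i in pts])
r=least_squares(f,[.54,.27,0],loss="soft_l1")
Q=r.x
if __name__=="__main__":
    print(r.x,f(r.x).reshape(-1,2).round(1))
E
python3 tab.py
python3 - <<'E'
from h import *
m=ctrl.read_camera("top")
for d in ctrl.cut_out("top","petri_dish"):
    k=d["mask"]; ys,xs=np.nonzero(k); print(d["at"],d["p"],xs.min(),xs.max(),ys.min(),ys.max(),xs.mean(),ys.mean(), m[k].mean(0))
# projected circle of dish top at candidate
E
```

```text
[0.53640022 0.26726437 0.00437106] [[-0.2  0.5]
 [ 0.2  0.9]
 [ 0.4 -0.2]
 [-0.4 -0.2]
 [ 0.3  0.2]
 [ 0.6  0.3]
 [-0.6  0. ]
 [ 0.  -0.6]
 [-0.2 -0.6]
 [-0.1 -0.2]]
[443.6, 290.4] 0.75 430 452 278 298 440.89866666666666 288.17333333333335 [177.53333333 100.55466667  55.04      ]
[408.4, 279.0] 0.74 395 416 269 289 405.7737430167598 279.27653631284915 [ 96.96368715  55.15083799 103.81005587]
[438.1, 245.9] 0.67 429 449 237 257 439.41812865497076 246.91812865497076 [170.78654971 162.84502924 148.89766082]
[427.7, 210.2] 0.65 415 436 201 221 425.16201117318434 211.3687150837989 [91.37150838 51.96368715 97.32122905]
[478.4, 244.3] 0.64 467 488 233 255 477.40425531914894 244.12234042553192 [142.47340426  47.6037234   43.84574468]
```

Call:
arm_command --commands '[319,-230,-58,0,0,18.5,319,-230,-58,0,0,18.5,319,-230,-58,0,0,18.5,319,-230,-58,0,0,18.5,319,-230,-58,0,0,18.5,319,-230,-58,0,0,18.5,319,-230,-58,0,0,18.5,319,-230,-58,0,0,18.5]' --gripper 1

```text
clock: 2.0
tool_pos: [0.4207, -0.2485, 0.3001]
orientation: [1.0, 0.002, 0.0, 0.0]
force: [-0.3, 0.2, -0.9]
width: 0.011
```

```bash
python3 - <<'E'
from h import *
print(tri("top",(362,204),"scene",(376,197)))
snap("scene","s1")
print([ (d["at"],d["p"]) for d in ctrl.look_for("scene","petri_dish")], proj("scene",(.5371,-.3695,.013)))
E
```

```text
(array([ 0.60151744, -0.14712091,  0.21073629]), np.float64(0.0002966978209267069))
[([381.4, 323.3], 0.96), ([438.4, 321.4], 0.63), ([448.8, 296.2], 0.61), ([409.0, 347.0], 0.6), ([482.1, 336.7], 0.56)] [438.48902113 318.06050605]
```

View pics/s1.png

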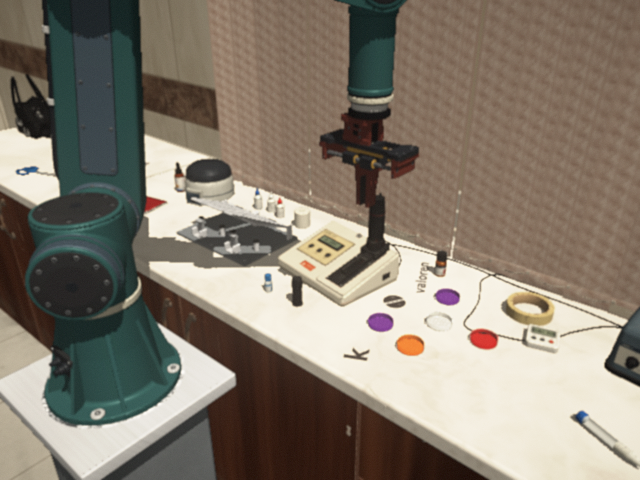

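Scene view with the arm clear: the clear dish is at (438,321). The tower on the balance is about 0.21 m high, so I stay above it. Next, over to the right plate.

Call:
arm_command --commands '[90,-448,0,0,0,0,90,-448,0,0,0,0,90,-448,0,0,0,0,90,-448,0,0,0,0,90,-448,0,0,0,0,90,-448,0,0,0,0,90,-448,0,0,0,0,90,-448,0,0,0,0]'

```text
clock: 3.1
tool_pos: [0.5107, 0.1998, 0.2992]
orientation: [1.0, 0.001, -0.0, -0.0]
force: [0.3, -0.3, -0.2]
width: 0.0003
```

Call:
arm_command --commands '[0,0,60,0,0,0,0,0,120,0,0,0,0,0,165,0,0,0,0,0,165,0,0,0,0,0,165,0,0,0]'

```text
clock: 3.72
tool_pos: [0.5112, 0.1974, 0.136]
orientation: [1.0, -0.001, 0.001, -0.0]
force: [0.6, -0.4, 0.2]
width: 0.0004
```

Call:
arm_command --commands '[0,1,15,0,0,0,0,1,30,0,0,0,0,1,38,0,0,0,0,1,46,0,0,0,0,1,46,0,0,0]'

```text
clock: 4.35
tool_pos: [0.5096, 0.1974, 0.0882]
orientation: [1.0, 0.0, -0.0, 0.0]
force: [-0.7, -0.7, 3.9]
width: -0.0001
```

Call:
arm_command --commands '[0,0,6,0,0,0,0,0,10,0,0,0,0,0,10,0,0,0]'

```text
clock: 4.72
tool_pos: [0.5094, 0.1974, 0.0785]
orientation: [1.0, -0.0, -0.0, -0.0]
force: [-3.2, 0.1, 5.3]
width: 0.0004
```

Call:
arm_command --commands '[0,0,3,0,0,0,0,0,5,0,0,0,0,0,5,0,0,0]'

```text
clock: 5.1
tool_pos: [0.5094, 0.1973, 0.0737]
orientation: [1.0, -0.0, -0.0, -0.0]
force: [-4.3, 1.0, 6.0]
width: 0.0006
```

Call:
arm_command --commands '[0,0,2,0,0,0,0,0,3,0,0,0,0,0,3,0,0,0]'

```text
clock: 5.48
tool_pos: [0.5094, 0.1973, 0.0709]
orientation: [1.0, -0.0, -0.0, -0.0]
force: [-2.7, 0.9, 6.5]
width: 0.0006
```

Call:
arm_command --commands '[0,0,2,0,0,0,0,0,2,0,0,0]'

```text
clock: 5.72
tool_pos: [0.5092, 0.1973, 0.0687]
orientation: [1.0, -0.0, -0.001, -0.0]
force: [-5.0, 0.3, 5.4]
width: 0.0004
```

Call:
arm_command --commands '[0,0,2,0,0,0,0,0,2,0,0,0]'

```text
clock: 5.98
tool_pos: [0.5091, 0.1973, 0.0667]
orientation: [1.0, -0.0, -0.001, 0.0]
force: [-3.4, 2.1, 6.6]
width: 0.0005
```

Call:
arm_command --commands '[0,0,2,0,0,0,0,0,2,0,0,0]'

```text
clock: 6.22
tool_pos: [0.509, 0.1973, 0.0647]
orientation: [1.0, -0.0, -0.001, 0.0]
force: [-3.7, 1.6, 6.2]
width: 0.0003
```

Call:
arm_command --commands '[0,0,1,0,0,0,0,0,1,0,0,0]'

```text
clock: 6.48
tool_pos: [0.509, 0.1973, 0.0642]
orientation: [1.0, -0.0, -0.001, 0.0]
force: [-5.0, 0.4, 9.9]
width: 0.0005
```

Call:
arm_command --commands '[0,0,1.5,0,0,0,0,0,1.5,0,0,0]'

```text
clock: 6.72
tool_pos: [0.509, 0.1973, 0.0637]
orientation: [1.0, 0.0, -0.001, -0.0]
force: [-7.6, -0.3, 21.6]
width: 0.0006
```

Call:
arm_command --commands '[0,0,1,0,0,0,0,0,1,0,0,0]'

```text
clock: 6.98
tool_pos: [0.509, 0.1974, 0.0634]
orientation: [1.0, 0.0, -0.0, -0.0]
force: [-10.1, -0.2, 28.0]
width: 0.0005
```

Pressed to 28 N on the stop. Now I ease off slowly.

Call:
arm_command --commands '[0,0,-4,0,0,0,0,0,-7,0,0,0,0,0,-10,0,0,0,0,0,-10,0,0,0]'

```text
clock: 7.48
tool_pos: [0.5098, 0.1973, 0.0715]
orientation: [1.0, -0.0, -0.0, -0.0]
force: [-2.9, -0.1, 6.6]
width: 0.0005
```

Call:
arm_command --commands '[0,0,-15,0,0,0,0,0,-30,0,0,0,0,0,-50,0,0,0,0,0,-50,0,0,0]'

```text
clock: 7.98
tool_pos: [0.5111, 0.1976, 0.123]
orientation: [1.0, -0.0, 0.002, -0.0]
force: [0.2, 0.2, 0.2]
width: 0.0003
```

```bash
python3 - <<'E'
from h import *
a=snap("top","t2"); cv2.imwrite("pics/t2c.png",cv2.resize(a[180:310,110:280],None,fx=4.5,fy=4.5)[:,:,::-1])
E
```

```text
(no output)
```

View pics/t2c.png

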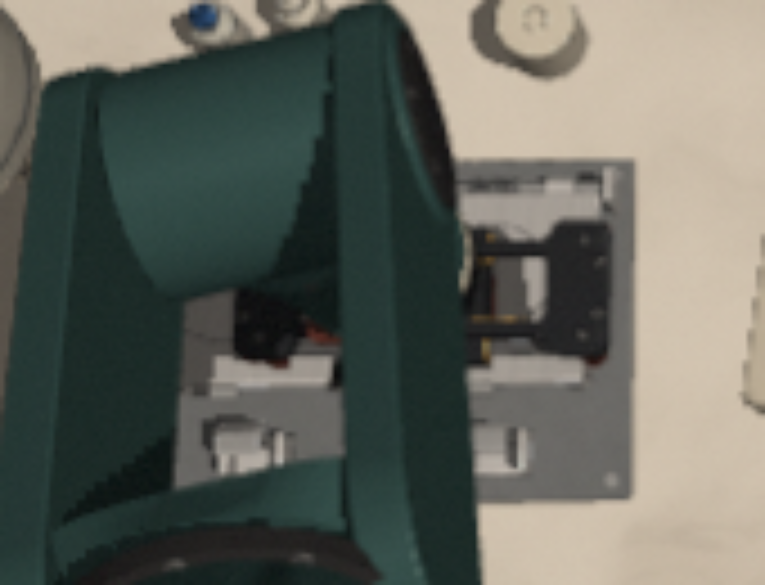

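The top view shows the right plate's free edge back in its raised place (crop row 383). While easing off it was still pushing 6.6 N at 7 mm above level, so the right catch is worn. Next, test the left plate.

Call:
arm_command --commands '[0,-40,-10,0,0,0,0,-100,-10,0,0,0,0,-138,-10,0,0,0,0,-138,-10,0,0,0,0,-138,0,0,0,0,0,-138,20,0,0,0,0,-138,33,0,0,0,0,-138,33,0,0,0]'

```text
clock: 9.02
tool_pos: [0.5091, 0.3338, 0.087]
orientation: [1.0, -0.0, -0.001, 0.001]
force: [-1.2, -1.3, 4.8]
width: 0.0003
```

Call:
arm_command --commands '[0,0,8,0,0,0,0,0,12,0,0,0,0,0,15,0,0,0,0,0,15,0,0,0]'

```text
clock: 9.52
tool_pos: [0.5092, 0.3348, 0.0735]
orientation: [1.0, -0.0, -0.001, 0.0]
force: [-4.2, -0.9, 5.7]
width: 0.0003
```

Call:
arm_command --commands '[0,0,2,0,0,0,0,0,2,0,0,0]'

```text
clock: 9.78
tool_pos: [0.509, 0.3348, 0.0721]
orientation: [1.0, -0.0, -0.001, 0.0]
force: [-4.6, -2.3, 10.5]
width: -0.0
```

Call:
arm_command --commands '[0,0,2,0,0,0,0,0,2,0,0,0]'

```text
clock: 10.02
tool_pos: [0.5088, 0.3348, 0.0701]
orientation: [1.0, -0.0, -0.001, 0.0]
force: [-5.0, -2.3, 9.9]
width: 0.0001
```

Here there is resistance (10 N). I continue down.

Call:
arm_command --commands '[0,0,2,0,0,0,0,0,2,0,0,0]'

```text
clock: 10.28
tool_pos: [0.5087, 0.3348, 0.0677]
orientation: [1.0, -0.0, -0.001, 0.0]
force: [-5.6, -0.1, 6.6]
width: 0.0005
```

Call:
arm_command --commands '[0,0,2,0,0,0,0,0,2,0,0,0]'

```text
clock: 10.52
tool_pos: [0.5095, 0.335, 0.0653]
orientation: [1.0, -0.0, -0.0, 0.0]
force: [-1.3, -0.5, 1.8]
width: 0.0005
```

Call:
arm_command --commands '[0,0,1.5,0,0,0,0,0,1.5,0,0,0]'

```text
clock: 10.78
tool_pos: [0.5097, 0.3351, 0.0643]
orientation: [1.0, -0.0, -0.0, 0.0]
force: [-3.6, -1.7, 7.4]
width: 0.0003
```

Call:
arm_command --commands '[0,0,1,0,0,0,0,0,1,0,0,0]'

```text
clock: 11.02
tool_pos: [0.5097, 0.3351, 0.064]
orientation: [1.0, -0.0, -0.0, 0.0]
force: [-6.0, -3.2, 13.3]
width: 0.0006
```

Call:
arm_command --commands '[0,0,1.5,0,0,0,0,0,1.5,0,0,0]'

```text
clock: 11.28
tool_pos: [0.5098, 0.3352, 0.0637]
orientation: [1.0, 0.0, 0.0, -0.0]
force: [-8.3, -4.3, 24.4]
width: 0.0007
```

Call:
arm_command --commands '[0,0,0.5,0,0,0,0,0,0.5,0,0,0]'

```text
clock: 11.52
tool_pos: [0.5097, 0.3351, 0.0635]
orientation: [1.0, 0.0, 0.0, -0.0]
force: [-8.1, -4.7, 26.7]
width: 0.0002
```

Call:
arm_command --commands '[0,0,-4,0,0,0,0,0,-7,0,0,0,0,0,-10,0,0,0,0,0,-10,0,0,0]'

```text
clock: 12.02
tool_pos: [0.5103, 0.3354, 0.0707]
orientation: [1.0, -0.0, 0.0, -0.0]
force: [-0.6, 0.1, -1.0]
width: 0.0004
```

Left: 10 N catch resistance, then it gave way. I pressed to 27 N, and on easing off the force was zero at 7 mm above level, so it holds. I lift, check by picture and measure the dish.

Call:
arm_command --commands '[0,0,-60,0,0,0,0,0,-120,0,0,0,0,0,-180,0,0,0,-40,60,-230,0,0,0,-60,120,-230,0,0,0,-60,180,-230,0,0,0,-60,240,-230,0,0,0,-60,300,-230,0,0,0]'

```text
clock: 13.02
tool_pos: [0.4497, 0.0467, 0.3008]
orientation: [1.0, 0.0, 0.0, 0.0]
force: [0.3, -0.1, 0.2]
width: 0.0002
```

```bash
python3 - <<'E'
from h import *
a=snap("top","t3"); cv2.imwrite("pics/t3c.png",cv2.resize(a[170:320,110:280],None,fx=4,fy=4)[:,:,::-1])
for cam in("top","scene"):
  m=snap(cam,cam+"3")
  for d in ctrl.cut_out(cam,"petri_dish"):
    k=d["mask"]; ys,xs=np.nonzero(k); print(cam,np.round(d["at"]),round(d["p"],2),xs.min(),xs.max(),ys.min(),ys.max(),xs.mean(),ys.mean(), m[k].mean(0).round())
t=m[290:350,370:510]; cv2.imwrite("pics/s3c.png",cv2.resize(t,None,fx=5.5,fy=5.5,interpolation=cv2.INTER_CUBIC)[:,:,::-1])
E
```

```text
top [425. 210.] 0.92 415 436 201 221 425.463556851312 211.16326530612244 [ 95.  53. 102.]
top [440. 248.] 0.89 429 451 237 257 439.81451612903226 246.95430107526883 [174. 166. 152.]
top [444. 289.] 0.76 430 451 278 299 440.6280323450135 288.6873315363881 [182. 103.  56.]
top [409. 280.] 0.68 396 416 269 289 406.1377245508982 279.34730538922156 [100.  56. 108.]
top [480. 244.] 0.62 467 487 235 255 477.2990936555891 244.51359516616313 [150.  45.  42.]
scene [408. 347.] 0.97 396 423 334 356 409.85854616895875 344.58349705304516 [231. 136.  69.]
scene [481. 338.] 0.97 469 498 328 348 483.592050209205 338.1966527196653 [199.  70.  61.]
scene [439. 320.] 0.83 426 452 311 332 438.77704194260485 321.29359823399557 [229. 223. 209.]
scene [384. 322.] 0.62 368 393 312 330 380.60869565217394 321.3550724637681 [141.  86. 149.]
scene [448. 296.] 0.53 435 459 288 305 446.8515406162465 296.2577030812325 [139.  87. 146.]
```

View pics/t3c.png

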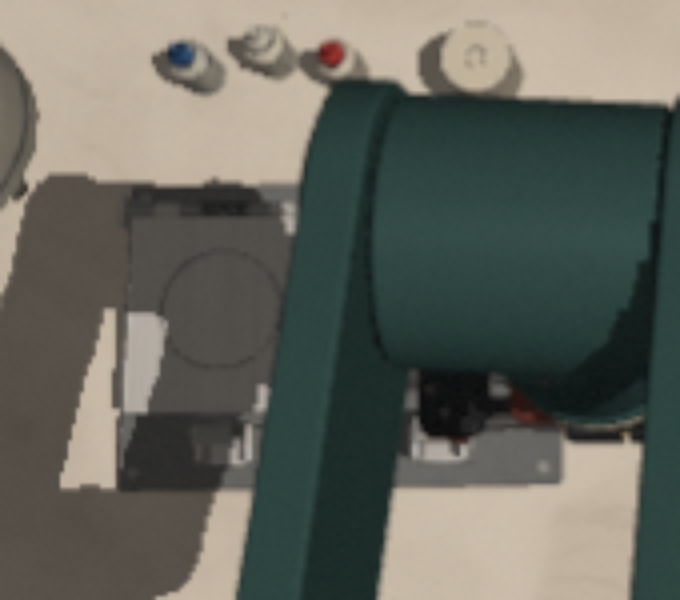

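View pics/s3c.png

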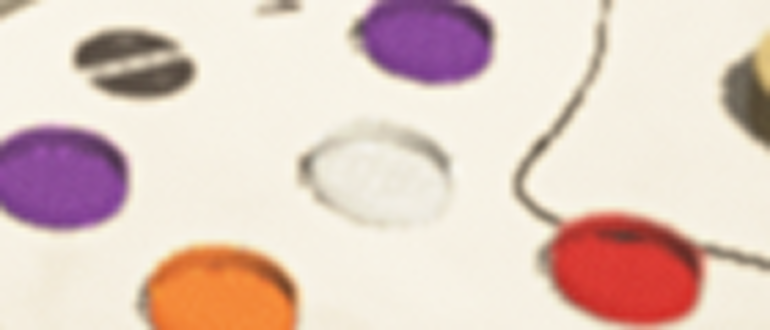

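Left plate is level, in shadow, with its ring at crop (221,309), which is pixel (165,247). The dish is the clear disc at scene (439,321) and top (440,247).

```bash
python3 - <<'E'
from h import *
from tab import Q,W
for z in(.0065,.013):
  print(onz("top",(439.8,247),z),onz("scene",(438.8,321.3),z))
print(tri("top",(439.8,247),"scene",(438.8,321.3)))
print("ring",onz("top",(164.9,246.9),.045),W(Q,(0,68,45)))
for n,p in [("orange",(440.7,288.5)),("purple",(406,279.3)),("purple2",(425.3,211.2)),("red",(477.3,244.5)),("dark",(393.5,245))]: print(n,onz("top",p,.007))
E
```

```text
[ 0.53821005 -0.37073443  0.0065    ] [ 0.53556593 -0.37187502  0.0065    ]
[ 0.53709658 -0.36898625  0.013     ] [ 0.52727779 -0.37595528  0.013     ]
(array([ 0.53828229, -0.37092381,  0.00465793]), np.float64(0.0007454108708913798))
ring [0.53703887 0.33630733 0.045     ] [0.53610298 0.33526372 0.045     ]
orange [ 0.42899819 -0.36725847  0.007     ]
purple [ 0.45375148 -0.27784999  0.007     ]
purple2 [ 0.63513365 -0.33682845  0.007     ]
red [ 0.54407758 -0.47066524  0.007     ]
dark [ 0.54435922 -0.248509    0.007     ]
```

Call:
arm_command --commands '[88,418,0,0,0,0,88,418,0,0,0,0,88,418,0,0,0,0,88,418,0,0,0,0,88,418,0,0,0,0,88,418,0,0,0,0,88,418,0,0,0,0,88,418,60,0,0,0]' --gripper -1 --squeeze 8

```text
clock: 14.28
tool_pos: [0.5436, -0.3744, 0.244]
orientation: [1.0, -0.0, 0.005, 0.004]
force: [0.5, 0.3, -1.0]
width: 0.0768
```

Call:
arm_command --commands '[0,0,60,0,0,0,0,0,120,0,0,0,0,0,170,0,0,0,0,0,180,0,0,0,0,0,180,0,0,0]'

```text
clock: 14.9
tool_pos: [0.5391, -0.3685, 0.0608]
orientation: [1.0, 0.001, -0.0, -0.0]
force: [-0.3, -0.3, 0.6]
width: 0.0877
```

```bash
python3 - <<'E'
from h import *
a=snap("scene","s4"); cv2.imwrite("pics/s4c.png",cv2.resize(a[230:380,340:540],None,fx=4,fy=4)[:,:,::-1])
print(ctrl.get_obs()["tool_pos"])
E
```

```text
[ 0.53972333 -0.36949956  0.06210614]
```

View pics/s4c.png

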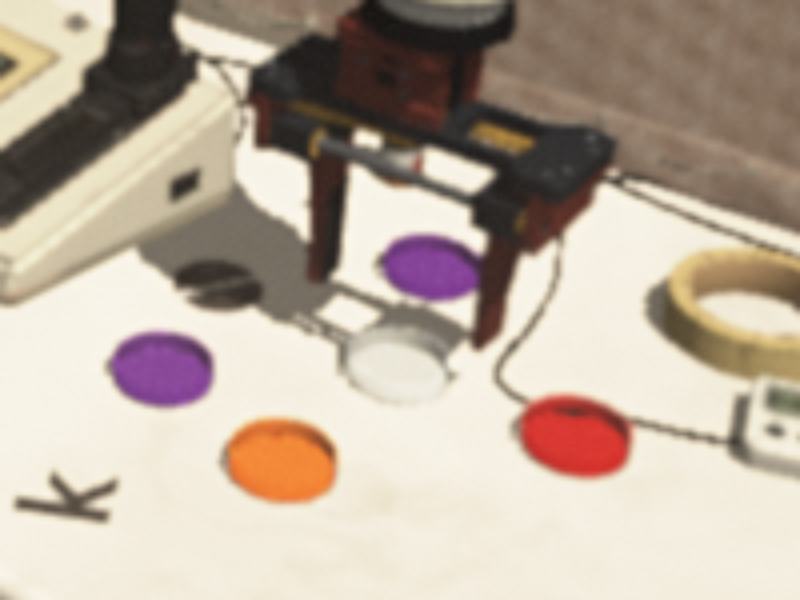

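The clear dish (crop 398,362) lies between and below the open fingers. I descend.

Call:
arm_command --commands '[-2,1.5,20,0,0,0,-2,1.5,35,0,0,0,-2,1.5,39.5,0,0,0,-2,1.5,39.5,0,0,0]'

```text
clock: 15.45
tool_pos: [0.5362, -0.3711, 0.0215]
orientation: [1.0, -0.0, 0.0, 0.0]
force: [-0.7, 0.7, 0.3]
width: 0.0876
```

Call:
arm_command --commands '[0,0,0,0,0,0,0,0,0,0,0,0,0,0,0,0,0,0,0,0,0,0,0,0,0,0,0,0,0,0,0,0,0,0,0,0]' --gripper 1 --squeeze 8

```text
clock: 16.2
tool_pos: [0.536, -0.3711, 0.0212]
orientation: [1.0, -0.0, 0.0, -0.0]
force: [-0.6, -1.1, 2.1]
width: 0.0538
```

Call:
arm_command --commands '[0,0,-10,0,0,0,0,0,-40,0,0,0,0,0,-70,0,0,0,0,0,-70,0,0,0]'

```text
clock: 16.7
tool_pos: [0.5376, -0.3724, 0.094]
orientation: [1.0, -0.0, 0.002, 0.002]
force: [0.0, -0.2, -0.5]
width: 0.0545
```

```bash
python3 - <<'E'
from h import *
a=snap("scene","s5"); cv2.imwrite("pics/s5c.png",cv2.resize(a[230:350,380:500],None,fx=5,fy=5,interpolation=cv2.INTER_CUBIC)[:,:,::-1])
o=ctrl.get_obs();print(o["tool_pos"],o["width"],o["force"])
p=o["tool_pos"]
for dx,dy,dz in [(0,0,-.012),(.0275,0,-.012),(-.0275,0,-.012),(0,.0275,-.012),(0,-.0275,-.012)]:
  print(((proj("scene",p+[dx,dy,dz])-[380,230])*5).round())
E
```

```text
[ 0.53663869 -0.37159209  0.09238207] 0.053830354481186345 [-0.5779716   0.16091132 -0.5223327 ]
[312. 310.]
[345. 283.]
[278. 338.]
[255. 286.]
[372. 334.]
```

View pics/s5c.png

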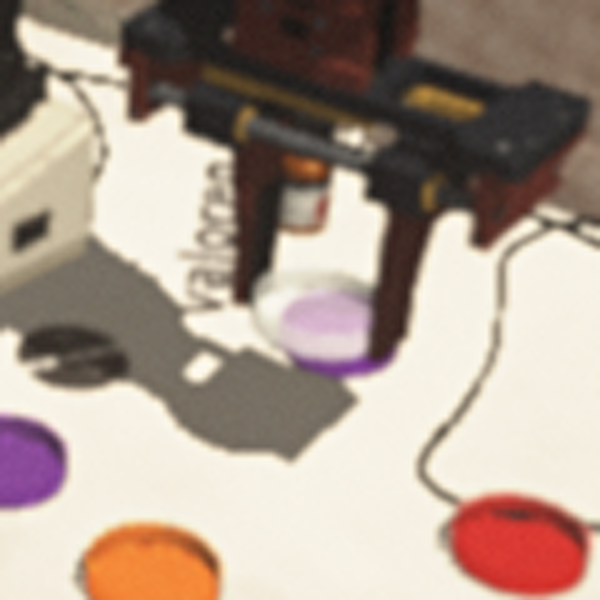

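The clear dish is held level between the pads at crop (312,312), the predicted place. I carry it high over to the left plate.

Call:
arm_command --commands '[0,0,-50,0,0,0,0,0,-100,0,0,0,0,0,-150,0,0,0,0,0,-205,0,0,0,0,-50,-205,0,0,0,0,-110,-205,0,0,0,0,-170,-205,0,0,0,0,-230,-205,0,0,0]'

```text
clock: 17.75
tool_pos: [0.5351, -0.139, 0.2946]
orientation: [1.0, -0.0, -0.001, -0.001]
force: [1.0, -0.2, 0.1]
width: 0.0543
```

Call:
arm_command --commands '[0,-60,0,0,0,0,0,-120,0,0,0,0,0,-180,0,0,0,0,0,-240,0,0,0,0,0,-300,0,0,0,0,0,-360,0,0,0,0,0,-420,0,0,0,0,0,-477,0,0,0,0]'

```text
clock: 18.75
tool_pos: [0.5351, 0.3378, 0.2945]
orientation: [1.0, 0.0, -0.001, 0.001]
force: [0.1, -1.3, -0.7]
width: 0.0539
```

Call:
arm_command --commands '[0,0,50,0,0,0,0,0,100,0,0,0,0,0,150,0,0,0,0,0,180,0,0,0,0,0,180,0,0,0,0,0,180,0,0,0]'

```text
clock: 19.5
tool_pos: [0.5364, 0.3362, 0.1167]
orientation: [1.0, -0.0, 0.0, -0.0]
force: [0.4, -0.0, -0.4]
width: 0.0543
```

```bash
python3 - <<'E'
from h import *
for c,b in(("scene",(140,160,300,280)),("top",(100,170,280,310))):
  a=snap(c,c+"6"); cv2.imwrite(f"pics/{c}6c.png",cv2.resize(a[b[1]:b[3],b[0]:b[2]],None,fx=4,fy=4,interpolation=cv2.INTER_CUBIC)[:,:,::-1])
o=ctrl.get_obs();print(o["tool_pos"],o["width"],o["force"])
E
```

```text
[0.53712181 0.33650779 0.11775392] 0.05424268536390672 [0.33317871 0.10482737 0.64958108]
```

View pics/scene6c.png

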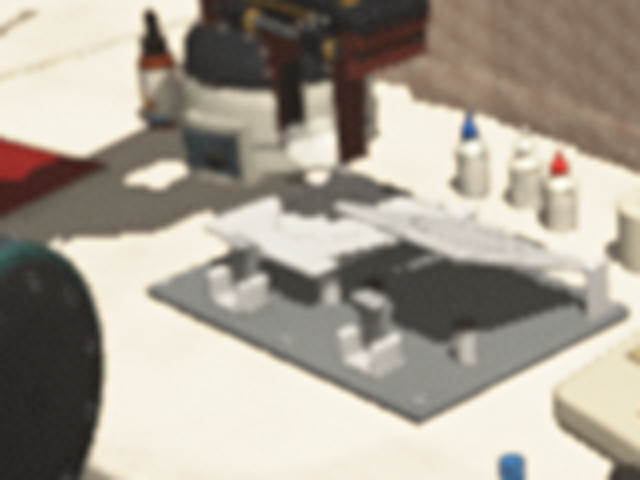

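View pics/top6c.png

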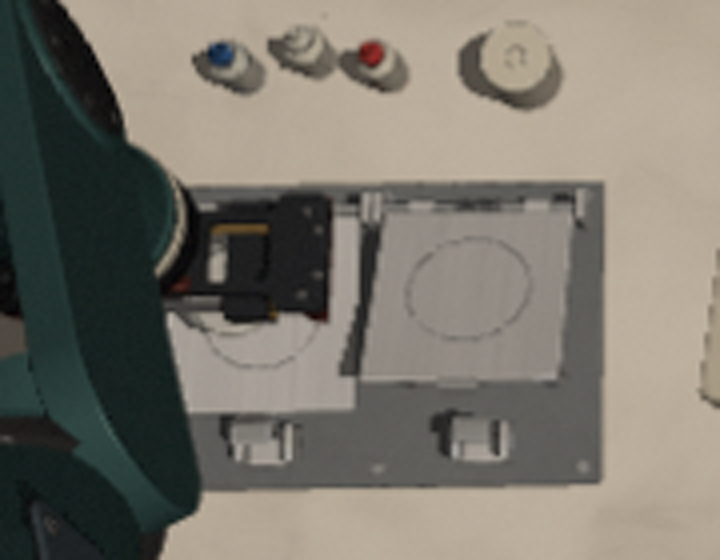

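The left plate is still level, the right one is up, and the dish is in the jaws above the left ring. I lower it.

Call:
arm_command --commands '[0,0,20,0,0,0,0,0,38,0,0,0,0,0,45,0,0,0,0,0,48,0,0,0,0,0,48,0,0,0]'

```text
clock: 20.23
tool_pos: [0.5362, 0.3361, 0.0684]
orientation: [1.0, -0.0, 0.0, -0.0]
force: [0.2, 0.2, -0.7]
width: 0.0541
```

Call:
arm_command --commands '[0,0,1,0,0,0,0,0,1,0,0,0]'

```text
clock: 20.48
tool_pos: [0.5362, 0.3361, 0.0675]
orientation: [1.0, -0.0, 0.0, -0.0]
force: [0.2, 0.2, -0.9]
width: 0.0542
```

Call:
arm_command --commands '[0,0,1,0,0,0,0,0,1,0,0,0]'

```text
clock: 20.72
tool_pos: [0.5362, 0.3361, 0.0668]
orientation: [1.0, -0.0, 0.0, -0.0]
force: [-0.8, 0.0, 3.5]
width: 0.0544
```

Contact (3.5 N). I open gently, then retreat.

Call:
arm_command --commands '[0,0,0,0,0,0,0,0,0,0,0,0,0,0,0,0,0,0,0,0,0,0,0,0]' --gripper -0.7

```text
clock: 21.22
tool_pos: [0.5359, 0.336, 0.066]
orientation: [1.0, -0.0, -0.0, -0.0]
force: [-1.1, -0.3, -0.3]
width: 0.0746
```

Call:
arm_command --commands '[0,0,-15,0,0,0,0,0,-45,0,0,0,0,0,-100,0,0,0,0,0,-160,0,0,0,0,0,-230,0,0,0,0,60,-230,0,0,0,-60,120,-230,0,0,0,-60,180,-230,0,0,0]'

```text
clock: 22.22
tool_pos: [0.4769, 0.1698, 0.2974]
orientation: [1.0, 0.001, 0.0, -0.0]
force: [1.7, -1.6, 1.4]
width: 0.0745
```

Call:
arm_command --commands '[0,60,0,0,0,0,0,120,0,0,0,0,0,180,0,0,0,0,0,240,0,0,0,0,0,300,0,0,0,0,0,300,0,0,0,0]'

```text
clock: 22.98
tool_pos: [0.4791, -0.1334, 0.2972]
orientation: [1.0, -0.003, 0.001, 0.001]
force: [0.5, -0.2, 0.1]
width: 0.0747
```

```bash
python3 - <<'E'
from h import *
from tab import Q,W
for c,b in(("scene",(140,160,300,280)),("top",(100,170,280,310))):
  a=snap(c,c+"7"); cv2.imwrite(f"pics/{c}7c.png",cv2.resize(a[b[1]:b[3],b[0]:b[2]],None,fx=4,fy=4,interpolation=cv2.INTER_CUBIC)[:,:,::-1])
  for d in ctrl.cut_out(c,"petri_dish"):
    k=d["mask"]; ys,xs=np.nonzero(k); print(c,xs.mean().round(1),ys.mean().round(1),round(d["p"],2),onz(c,(xs.mean(),ys.mean()),.0515))
print(W(Q,(0,68,45)),proj("top",W(Q,(0,68,45))))
o=ctrl.get_obs();print(o["tool_pos"],o["width"],o["force"],o["clock"])
E
```

```text
scene 482.9 338.4 0.97 [ 0.48501383 -0.49174825  0.0515    ]
scene 380.1 321.9 0.97 [ 0.39996617 -0.31233641  0.0515    ]
scene 409.9 344.7 0.94 [ 0.37768477 -0.39668332  0.0515    ]
scene 447.3 296.6 0.78 [ 0.56855385 -0.36847248  0.0515    ]
scene 220.9 211.9 0.49 [0.53470254 0.33865439 0.0515    ]
top 164.3 245.7 0.82 [0.5389758  0.33601193 0.0515    ]
top 440.9 287.9 0.75 [ 0.42680382 -0.35596149  0.0515    ]
top 477.7 244.7 0.54 [ 0.53574151 -0.45604754  0.0515    ]
top 195.8 185.6 0.29 [0.69527427 0.2625481  0.0515    ]
[0.53610298 0.33526372 0.045     ] [165.2977424  247.26252015]
[ 0.47884342 -0.12822378  0.29651367] 0.07465869002003361 [0.00492052 0.02261981 0.94295882] 23.175
```

View pics/scene7c.png

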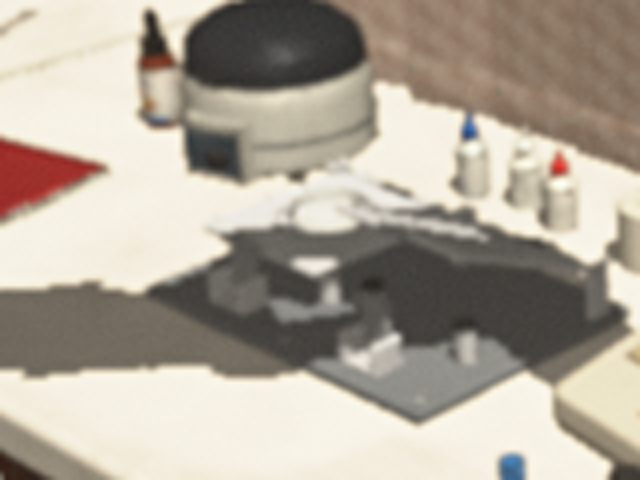

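View pics/top7c.png

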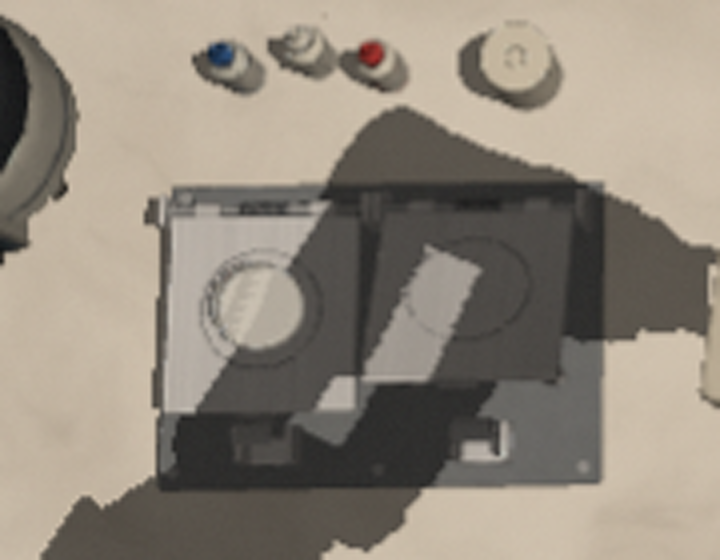

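The dish lies flat at crop (262,307), inside the ring centred at (262,308). The left plate is level, the right one is up, and the bottles stand where they were.

```bash
python3 -c "
from plant import ctrl
print(ctrl.sign_off())"
```

```text
the job is handed in; nothing more can be done
None
```

The clear petri dish is standing in the ring of the left plate, the one that stays level, and the job is handed in at about 23 s.

- **Right plate:** it hardly resisted and was pressed to about 28 N vertical on its stop. It was still pushing back 6.6 N at 7 mm above level as I eased off, and a picture showed it up again. Its catch is the worn one.
- **Left plate:** the catch resisted with about 10 N and then gave way. I pressed it to about 27 N, and it stayed level with no force on the fingers when I eased off. A picture confirmed this.
- **Dish:** I chose the clear dish and left the purple, orange and red look-alikes alone. I lowered it until it touched at about 3.5 N, let go and backed off.

**Last checks:** in the top picture the dish centre lies within about 3 mm of the ring centre. The left plate is level, the right one is up, and the bottles behind the table stand where they were. The arm is clear of everything.

**Disagreements:** the finger opening read 54 mm on the 55 mm dish. The scene camera found the placed dish with only 0.49 confidence, about 5 mm from where the top camera put it. I did not look separately at every bystander at the end, but the arm passed above them all and showed no unexpected contact force.

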